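# Shut the label printer and prove its catch

### The job

The label printer on the stock-room desk has just been given a new roll and its cover still stands open. Swing the cover down without slamming it and press it fully home until its catch takes, then tug the lip upward firmly (about a kilo's pull) to check that the catch has held; if the cover gives, press it down again harder and tug again. Leave the cover shut and caught, and leave the other things on the desk where they are.

Things in the scene. Friction and masses are not known exactly. Their poses are not given: they have to be found in the camera images.
- printer: Dark grey desktop label printer, 190 wide (y), 220 deep (x), 150 high with the cover shut; fixed to the desk. Origin: middle of its underside; x runs from its front (where labels come out, towards the robot) to its back, z up. A label roll is loaded inside.
- cover_lip (a point): Middle of the cover's lift lip: a flat flange 110 wide, 8 thick, along the cover's front top edge, standing 37 clear of the flat roof and leaning 30 deg forward of the roof's normal. The point lies 26 along the lip from its foot, 14 below its free edge. Own z axis along the lip outwards, x through its thickness, y along its width. Shut: 119 ahead of the printer's origin (-x), 170 above the desk.
- cover_hinge (a point): Middle of the cover's hinge line, which runs along the printer's y at its back: 105 behind the printer's origin (+x) and 95 above the desk. Axes turn with the cover. With the cover shut the roof's flat top lies 55 above this line, from 10 to 210 ahead of it.
- cover (a joint): Cover angle in rad: 0 fully shut, growing as the front swings up (starts 0.53 to 0.75). Friction holds it open above about 0.5; lower down it may sink slowly by its weight. Lifting a free cover takes about 2.5 N at the lip. Caught, it has free play from 0 to about 0.010; a pull on it then stretches the catch's spring (about 0.002 rad per N at the lip), to at most about 0.03.
- label_roll: Spare label roll standing on end beside the printer, 100 across, 104 high; origin in the middle of its underside.
- carton: Small closed cardboard carton beside the printer, 130 x 100 x 75 high; origin in the middle of its underside.
- stapler: Black stapler, 135 x 36 x 48 high; origin in the middle of its underside.
- reel: Flat component reel, 178 across, 13 thick, lying flat; origin in the middle of its underside.
- calculator: Grey desk calculator, 140 x 90 x 16; origin in the middle of its underside.
- scanner: Hand-held barcode scanner lying on its side, 44 high, head 85 x 66 ahead of its origin (+x), handle 100 long to its -y.
- marker: Marker pen lying along its x in front of the printer, 138 long, 18 thick; origin under its middle.
- catch_point (a point): Tip of the sprung steel catch in a slot at the middle of the printer's front edge, 87 ahead of its origin (-x), 87 above the desk. The cover's cross bar lands on its ramp at a cover angle of 0.08 to 0.11 and must be pushed past it, against about 5 to 16 N at the lip (more nearer the hinge), differing by machine. A half-pressed cover can stay down without being caught.

How it is judged:
By the outcome, as a careful person would: the job done as asked, in the order asked, and still so for the second after the job is handed in, with the robot touching nothing.
It also fails if it takes over 70 s, if anything falls off the work surface, if the arm or the gripper's body presses on something with over 40 N, if the wrist force passes 120 N, or if a joint passes its speed limit or range.

### The arm

A 7-joint arm with a two-finger parallel gripper is mounted at the origin on the work surface. World frame = base frame: x ahead of the robot, y to its left, z up, the work surface at z = 0. Lengths are in m, angles in rad, forces in N, time in s.
With the tool pointing down it reaches from about 0.4 to 0.85 m from the base axis. Payload 10.4 kg.
Tool frame: the origin (TCP) lies at the very end of the fingers, on their centre line; the grasp point (between the pads) lies 19 mm behind it; x points along the fingers, y is the direction in which the jaws open and shut, and the axes are right-handed (so a half turn about x gives the same grasp; the last joint's range is limited). The gripper opens to 85 mm and grips with 20 to 120 N. Pads are 22 mm wide; open, the fingers measure 114 mm over their backs; the gripper's body (76 mm by 85 mm) begins 54 mm behind the grasp point. The pads swing forward as they close: fully open they stand 13 mm farther back than shut.
Start: joints at [-1.328, 0.332, -0.065, 1.46, 0.022, 1.35, -0.088], TCP at [0.164, 0.603, 0.231] pointing down, gripper open.
Joint ranges: [-2.6, 2.6], [-0.5, 2.12], [-1.47, 1.34], [0.16, 2.42], [-1.27, 4.41], [0.06, 2.06], [-2.6, 2.6]. Speed limits (rad/s): [2.22, 2.22, 2.79, 2.79, 3.14, 3.14, 3.14].

### API

Orientations are given as a unit quaternion [x, y, z, w].
In Python, from station import env, vision, close_job, nets gives the robot as it stands. The module is installed in compiled form; this text tells all that it offers.
- The arm moves only by the shell command python3 -m jog 'ROWS' [FORCE]. ROWS is JSON, a list of rows, each an object of numbers: "x", "y", "z": the shift along the world's x, y, z in mm; "ax", "ay", "az": the turn, a rotation vector about the world's x, y, z in rad; "grip": the closure, from 0 (fully open) to 1 (shut). A call has 1 to 8 rows; each row shifts and turns the commanded pose from where the row before left it; what a row does not reach is not made up. A row lasts 1/10 s, in which the tool goes at most 50 mm and 8.59 degrees, less where a joint would pass 70% of its speed; a pose out of reach is approached as far as the arm can. A call is refused whole if a number of a shift passes 50 or a number of a turn 0.15, either way. A call with a gripper value outside its range is refused whole. The fingers move at their own pace and stop on an object; FORCE is the grip in N (left out, the last holds). Time passes only in rows, so rows that do not move let the fingers close. It gives the time, the measured TCP pose, the force and the opening at its end, in the units of the state.
- env.read_state(): the state, without advancing time (a new reading comes with each control period).
- vision.camera(name): name is "side" or "top" or "wrist"; returns a dict with "image" (400x640x3 uint8, red, green, blue), "vertical_fov" (degrees; the focal length in pixels is half the picture's height over the tangent of half this angle, whatever the lens; pixels are square), "cx", "cy" (the principal point, pixels), "world_from_camera" (4x4, takes a point from camera to world coordinates); the wrist camera has in their place "tool_from_camera" (4x4, takes a point from camera to tool coordinates, whose origin is the TCP and whose axes are the tool frame's). Camera axes: x right, y down, z forward; pixel columns grow to the right and rows downward; lengths in m; the calibration is good to about 2 mm. A picture is of the moment at which its call begins: read the wrist's pose just before it. There is no depth.
- close_job(): hands the job in, once; it reports no verdict.
Trained networks look in the newest picture that a camera, given by its name, has taken for a name from the list of things; names that differ only in an ending like _2 or _b are one class to them, and where a whole thing is asked for, a point or a joint stands for the part that bears it (a point fixed in the world has none). Each returns a list of dicts, best first, with "p" (0 to 1); they miss things now and then, are a little off and sometimes report something else, mostly with a low value. They report only what shows in the picture. A call takes as long as a camera call.
- nets.search_frame(label, camera): "location" ([column, row] in pixels, amid what is visible of it).
The state is a dict: "time": time; "q": joint angles; "qvel": joint speeds; "joint_torque": joint torques, N m; "tool_pos": TCP position; "tool_rot": TCP orientation; "force": force on the tool from outside, world axes, zero at the start; "wrist_torque": the same for the moment, N m; "opening": opening from 0.0 (shut) to 1.0 (fully open).
Only numpy, scipy, OpenCV 4.12 (cv2) and the standard library are available. Lean on these libraries where they do the work, as an engineer would, in place of code of your own. Each camera call takes 0.05 s, during which the arm holds its last target. There are 200 camera calls.

## Working session

There is one attempt and no reset: what is moved stays moved. The work goes in short steps, Python scripts to look and compute and a shell command to move; the robot and the scene stay as the last step left them, time stands still between calls to the robot, and variables do not carry over. Pictures are saved under pics/ and viewed, about 8 in all and at most 12, crops included, and the job is handed in when it is done.

```bash
mkdir -p pics
cat > h.py <<'E'
import numpy as np, cv2
from station import env, vision, nets
def K(c):
    f=200/np.tan(np.radians(c['vertical_fov'])/2); return f,c['cx'],c['cy']
def ray(c,uv):
    f,cx,cy=K(c);T=np.array(c['world_from_camera']);d=T[:3,:3]@np.array([(uv[0]-cx)/f,(uv[1]-cy)/f,1]);return T[:3,3],d/np.linalg.norm(d)
def proj(c,p):
    f,cx,cy=K(c);T=np.linalg.inv(np.array(c['world_from_camera']));q=T[:3,:3]@np.array(p)+T[:3,3];return [round(float(f*q[0]/q[2]+cx),1),round(float(f*q[1]/q[2]+cy),1)]
def atz(c,uv,z):
    o,d=ray(c,uv);return o+d*(z-o[2])/d[2]
def save(c,n): cv2.imwrite('pics/'+n+'.png',np.ascontiguousarray(c['image'][:,:,::-1]))
E
python3 - <<'E'
from h import *
s=env.read_state();print(s)
for n in ['side','top']:
    c=vision.camera(n);save(c,n);print(n,K(c),np.round(c['world_from_camera'],3).tolist())
    for l in ['printer','cover_lip','cover_hinge','catch_point','label_roll','carton','stapler','reel','calculator','scanner','marker']:
        r=nets.search_frame(l,n)
        print(l,[(np.round(a['location']).tolist(),round(a['p'],2),np.round(atz(c,a['location'],.0),3).tolist()) for a in r[:2]])
E
```

```text
{'time': 0.0, 'q': array([-1.32759634,  0.33289163, -0.06472127,  1.46095671,  0.02159451,
        1.34993332, -0.08848861]), 'qvel': array([ 0.00013131, -0.00098712, -0.00011094, -0.00063692,  0.00184575,
        0.00029569, -0.00053623]), 'joint_torque': array([-3.36164030e-04, -6.25422406e+01,  4.88517154e-02, -3.91621435e+01,
        1.61111739e-02,  9.58986551e-03, -8.45286934e-06]), 'tool_pos': array([0.16406454, 0.6026721 , 0.23049632]), 'tool_rot': array([ 0.09315424,  0.70092293, -0.09420572,  0.70082424]), 'force': array([-0.79031605,  0.1760242 ,  0.10228163]), 'wrist_torque': array([-0.06337269, -0.04318382, -0.00413064]), 'opening': 1.0045639556811408}
side (np.float64(375.8568274621224), 319.03414076671413, 196.49884685277817) [[0.865, -0.37, 0.34, 0.191], [-0.502, -0.635, 0.587, -0.59], [-0.002, -0.678, -0.735, 0.885], [0.0, 0.0, 0.0, 1.0]]
printer [([361.0, 209.0], 0.58, [0.687, 0.007, 0.0])]
cover_lip [([367.0, 181.0], 0.76, [0.775, 0.098, 0.0])]
cover_hinge [([370.0, 180.0], 0.74, [0.782, 0.095, 0.0])]
catch_point [([362.0, 210.0], 0.62, [0.686, -0.001, 0.0])]
label
[... 706 characters left out ...]
, 0.0])]
cover_lip [([349.0, 161.0], 0.97, [0.713, -0.078, 0.0])]
cover_hinge [([350.0, 160.0], 0.71, [0.714, -0.084, 0.0])]
catch_point [([350.0, 174.0], 0.65, [0.665, -0.081, 0.0]), ([453.0, 226.0], 0.44, [0.482, -0.419, 0.0])]
label_roll [([291.0, 197.0], 0.95, [0.586, 0.122, 0.0])]
carton [([402.0, 175.0], 0.76, [0.66, -0.259, 0.0])]
stapler [([454.0, 225.0], 0.72, [0.484, -0.423, 0.0])]
reel [([196.0, 223.0], 0.82, [0.501, 0.445, 0.0])]
calculator [([254.0, 266.0], 0.64, [0.356, 0.242, 0.0]), ([453.0, 226.0], 0.32, [0.481, -0.421, 0.0])]
scanner [([252.0, 266.0], 0.58, [0.357, 0.248, 0.0]), ([368.0, 252.0], 0.56, [0.399, -0.136, 0.0])]
marker [([303.0, 245.0], 0.63, [0.422, 0.08, 0.0])]
```

```bash
python3 -c "
import cv2
a=cv2.imread('pics/side.png')[100:330,230:450];b=cv2.imread('pics/top.png')[90:290,230:470]
cv2.imwrite('pics/s2.png',cv2.resize(a,None,fx=2.6,fy=2.6,interpolation=2));cv2.imwrite('pics/t2.png',cv2.resize(b,None,fx=3,fy=3,interpolation=2))"
```

```text
(no output)
```

View pics/s2.png

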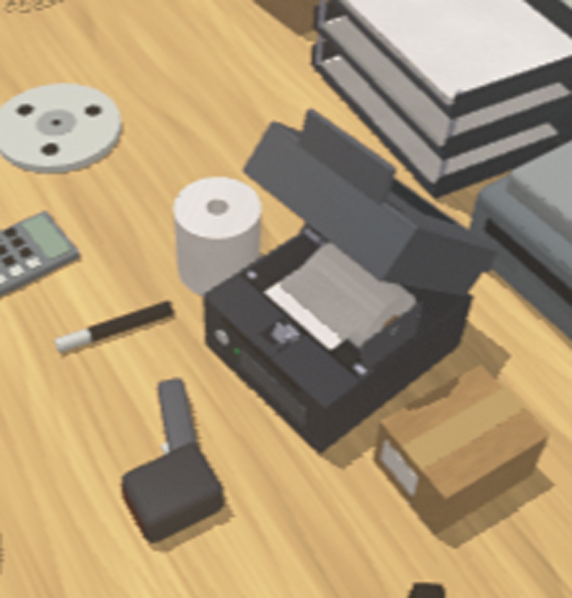

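View pics/t2.png

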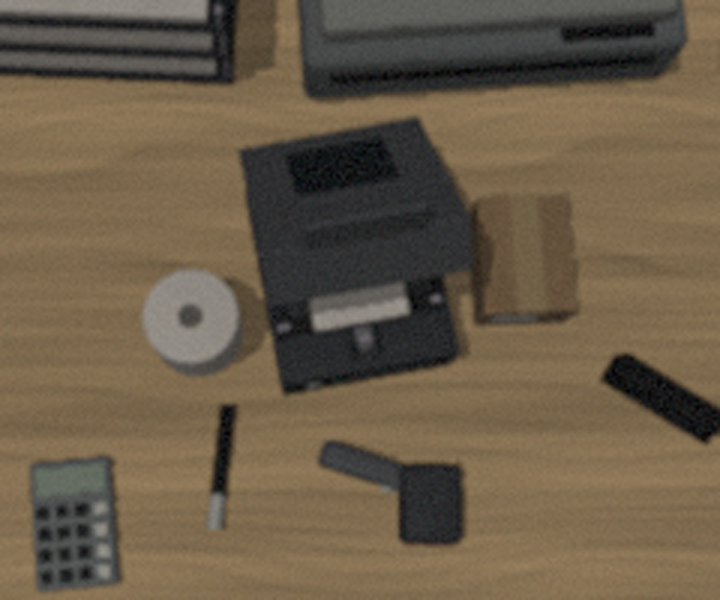

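```bash
cat > fit.py <<'E'
from h import *
from scipy.optimize import least_squares
cs=vision.camera('side');ct=vision.camera('top')
def W(p,l): # local printer->world
    c,s=np.cos(p[2]),np.sin(p[2]);return np.array([p[0]+c*l[0]-s*l[1],p[1]+s*l[0]+c*l[1],l[2]])
def C(p,l): # cover coords (rel hinge, shut)
    c,s=np.cos(p[3]),np.sin(p[3]);x,y,z=l  # front(-x) swings up
    return W(p,[.105+c*x+s*z,y,.095-s*x+c*z])
obs=[(cs,W,(-.11,-.095,0),(354.2,273.1)),(cs,W,(-.11,.095,0),(310,232.7)),
(ct,W,(-.11,.095,0),(325.7,220.7)),(ct,W,(-.11,-.095,0),(381.7,210)),
(cs,C,(-.231,.055,.087),(349.2,142.3)),(cs,C,(-.231,-.055,.087),(381.9,161.5)),
(ct,C,(-.231,.055,.087),(331.7,168.3)),(ct,C,(-.231,-.055,.087),(374,159.3))]
r=least_squares(lambda p:np.concatenate([np.array(proj(c,F(p,l)))-uv for c,F,l,uv in obs]),[.65,-.07,.19,.62],loss='soft_l1',x_scale=[.1,.1,.1,.1],diff_step=1e-3)
p=r.x;print('pose',np.round(p,4));print(np.round(r.fun.reshape(-1,2) if r.fun.size==16 else r.fun,1))
print([ [round(float(x),1) for x in np.array(proj(c,F(p,l)))-uv] for c,F,l,uv in obs])
for n,l in dict(lip=(-.224,0,.075),foot=(-.211,0,.0525),edge=(-.231,0,.087)).items():
    print(n,'open',np.round(C(p,l),3),'shut',np.round(C([*p[:3],0],l),3))
E
python3 fit.py
```

```text
pose [ 0.6392 -0.0655  0.1869  0.6247]
[[ 3.8  0.2]
 [ 2.5 -1.8]
 [-1.  -2.8]
 [-1.9 -3. ]
 [-2.9  5.2]
 [-1.9  9.8]
 [ 1.5  1.5]
 [ 0.6  2.3]]
[[3.8, 0.2], [2.5, -1.8], [-1.0, -2.8], [-1.9, -3.0], [-2.9, 5.2], [-1.9, 9.8], [1.5, 1.5], [0.6, 2.3]]
lip open [ 0.607 -0.072  0.287] shut [ 0.522 -0.088  0.17 ]
foot open [ 0.604 -0.072  0.261] shut [ 0.535 -0.085  0.148]
edge open [ 0.608 -0.071  0.301] shut [ 0.515 -0.089  0.182]
```

```bash
sed -e '/^(ct,C/d' -e "s/(381.9,161.5)),/(381.9,161.5))]/" fit.py > fit2.py
cat >> fit2.py <<'E'
for nm,c,o,k in (('side',cs,(230,100),2.6),('top',ct,(230,90),3)):
    im=cv2.resize(c['image'][o[1]:o[1]+(230 if k<3 else 200),o[0]:o[0]+240,::-1],None,fx=k,fy=k)
    im=np.ascontiguousarray(im)
    def L(F,a,b,col):
        q=[tuple(int((u-o[i])*k) for i,u in enumerate(proj(c,F(p,x)))) for x in (a,b)];cv2.line(im,*q,col,1)
    for y in (-.095,.095):
        for x in(-.11,.11): L(W,(x,y,0),(x,y,.087),(0,255,0)); L(W,(x,-.095,.087*(y>0)),(x,.095,.087*(y>0)),(0,255,0))
        L(W,(-.11,y,0),(.11,y,0),(0,255,0)); L(C,(-.21,y,.055),(-.01,y,.055),(0,0,255))
    for x in(-.21,-.01): L(C,(x,-.095,.055),(x,.095,.055),(0,0,255))
    L(C,(-.231,-.055,.087),(-.231,.055,.087),(255,0,255));L(C,(-.211,-.055,.0525),(-.211,.055,.0525),(255,0,255))
    cv2.imwrite(f'pics/ov_{nm}.png',im)
a,b=cv2.imread('pics/ov_side.png'),cv2.imread('pics/ov_top.png')
a=cv2.resize(a,(400,383));b=cv2.resize(b,(400,333));cv2.imwrite('pics/ov.png',np.hstack([a,np.vstack([b,np.zeros((50,400,3),np.uint8)])]))
E
python3 fit2.py
```

```text
pose [ 0.6359 -0.0665  0.1854  0.6217]
[ 2.9  1.   1.7 -1.2 -0.8 -1.9 -1.6 -2.  -4.   6.1 -3.  10.9]
[[2.9, 1.0], [1.7, -1.2], [-0.8, -1.9], [-1.6, -2.0], [-4.0, 6.1], [-3.0, 10.9]]
lip open [ 0.603 -0.073  0.286] shut [ 0.519 -0.088  0.17 ]
foot open [ 0.601 -0.073  0.261] shut [ 0.532 -0.086  0.148]
edge open [ 0.604 -0.072  0.3  ] shut [ 0.512 -0.09   0.182]
```

View pics/ov.png

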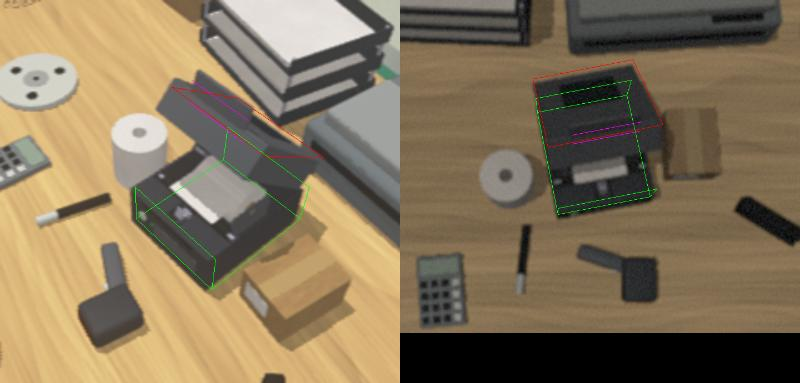

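```bash
sed -i 's/round(float(\(f\*q\[.\]\/q\[2\]+c.\)),1)/float(\1)/g' h.py; grep -n "q\[2\]" h.py; python3 fit.py; python3 fit2.py
```

```text
8:    f,cx,cy=K(c);T=np.linalg.inv(np.array(c['world_from_camera']));q=T[:3,:3]@np.array(p)+T[:3,3];return [float(f*q[0]/q[2]+cx),float(f*q[1]/q[2]+cy)]
pose [ 0.6285 -0.0654  0.1898  0.7059]
[[ 0.7  2. ]
 [-0.6 -0.2]
 [-0.9  0.4]
 [-1.8 -0. ]
 [-1.3  0.3]
 [ 0.1  4.6]
 [ 0.3 -1.8]
 [-0.2 -1.2]]
[[0.7, 2.0], [-0.6, -0.2], [-0.9, 0.4], [-1.8, -0.0], [-1.3, 0.3], [0.1, 4.6], [0.3, -1.8], [-0.2, -1.2]]
lip open [ 0.612 -0.069  0.297] shut [ 0.512 -0.088  0.17 ]
foot open [ 0.607 -0.069  0.272] shut [ 0.524 -0.085  0.148]
edge open [ 0.614 -0.068  0.311] shut [ 0.505 -0.089  0.182]
pose [ 0.6288 -0.065   0.1922  0.7192]
[ 0.8  1.8 -0.6 -0.3 -0.9  0.3 -1.8 -0.2 -0.4 -0.8  1.1  3.4]
[[0.8, 1.8], [-0.6, -0.3], [-0.9, 0.3], [-1.8, -0.2], [-0.4, -0.8], [1.1, 3.4]]
lip open [ 0.615 -0.068  0.299] shut [ 0.512 -0.088  0.17 ]
foot open [ 0.61  -0.069  0.273] shut [ 0.525 -0.085  0.148]
edge open [ 0.618 -0.067  0.313] shut [ 0.505 -0.089  0.182]
```

View pics/ov.png

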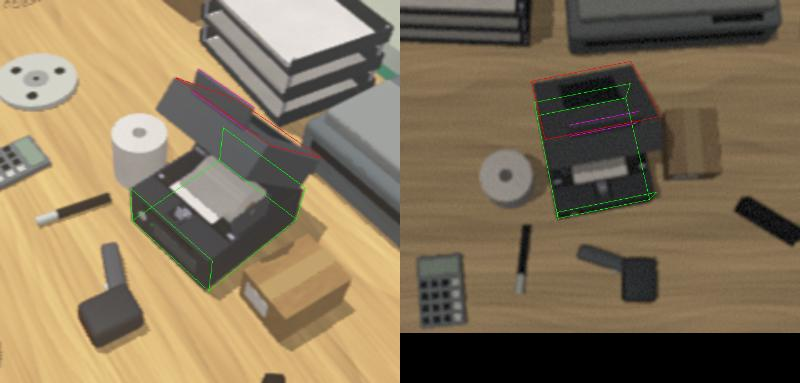

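```bash
cat > tgt.py <<'E'
from h import *
from scipy.spatial.transform import Rotation as R
P=[.6285,-.0652,.1905]; yaw=R.from_euler('z',P[2])
def pose(th,back=0.,along=.026):  # TCP pose gripping the lip; back = retreat outwards along the lip
    r=lambda v:np.array([np.cos(th)*v[0]+np.sin(th)*v[2],v[1],-np.sin(th)*v[0]+np.cos(th)*v[2]])
    u=r(np.array([-.5,0,.866])); pt=r(np.array([-.224,0,.075])+(along-.026)*np.array([-.5,0,.866]))+[.105,0,.095]
    pos=yaw.apply(pt+u*(back-.019))+[P[0],P[1],0]
    x=-yaw.apply(u); z=yaw.apply([0,1,0]); rot=None
    cur=R.from_quat(env.read_state()['tool_rot'])
    for s in(1,-1):
        m=R.from_matrix(np.c_[x,np.cross(s*z,x),s*z])
        if rot is None or (m*cur.inv()).magnitude()<(rot*cur.inv()).magnitude(): rot=m
    return pos,rot
def show(th,back=0.,along=.026):
    s=env.read_state();p,r=pose(th,back,along)
    print('th',th,'back',back,'dpos mm',np.round((p-s['tool_pos'])*1e3,1),'drot',np.round((r*R.from_quat(s['tool_rot']).inv()).as_rotvec(),3),'F',np.round(s['force'],1),'t',round(s['time'],2))
E
python3 -c "
from tgt import *
show(.71,.09);show(.71,0);show(0,0)
s=env.read_state();print(R.from_quat(s['tool_rot']).as_matrix().round(2))"
```

```text
th 0.71 back 0.09 dpos mm [ 461.6 -668.8  136.3] drot [-0.134  0.144 -1.111] F [-0.8  0.1 -0.2] t 1.6
th 0.71 back 0 dpos mm [ 445.2 -672.    47.9] drot [-0.134  0.144 -1.111] F [-0.8  0.1 -0.2] t 1.6
th 0 back 0 dpos mm [ 356.8 -689.   -77.8] drot [ 0.375 -0.404 -1.088] F [-0.8  0.1 -0.2] t 1.6
[[ 0.    0.26  0.96]
 [ 0.    0.96 -0.26]
 [-1.    0.   -0.  ]]
```

```bash
python3 -m jog '[{"z":40},{"x":20,"y":-30,"z":30,"az":-0.07},{"x":26,"y":-38,"z":20,"az":-0.07},{"x":26,"y":-38,"z":20,"az":-0.07},{"x":26,"y":-38,"z":20,"az":-0.07},{"x":26,"y":-38,"z":20,"az":-0.07},{"x":26,"y":-38,"az":-0.07},{"x":26,"y":-38,"az":-0.07}]'; python3 -m jog '[{"x":26,"y":-38,"az":-0.07},{"x":26,"y":-38,"az":-0.07},{"x":26,"y":-38,"az":-0.07},{"x":26,"y":-38,"az":-0.07},{"x":26,"y":-38,"az":-0.07},{"x":26,"y":-38,"az":-0.07},{"x":26,"y":-38,"az":-0.07},{"x":26,"y":-38,"az":-0.07}]'; python3 -c "
from tgt import *
show(.71,.09)"
```

```text
th 0.71 back 0.09 dpos mm [ 461.6 -668.8  136.3] drot [-0.134  0.144 -1.111] F [-0.8  0.1 -0.2] t 1.6validation failed for argument at $[0]...
validation failed for argument at $[0]...
```

```bash
python3 -m jog '[{"x":0,"y":0,"z":40,"ax":0,"ay":0,"az":0,"grip":0}]'
```

```text
time: 1.7
tool_pos: [0.1637, 0.6008, 0.2664]
tool_rot: [0.09, 0.701, -0.097, 0.701]
force: [-0.1, 0.6, -0.4]
opening: 1.003
```

```bash
python3 -m jog '[{"x":22,"y":-32,"z":30,"ax":0,"ay":0,"az":-0.07,"grip":0},{"x":26,"y":-38,"z":18,"ax":0,"ay":0,"az":-0.07,"grip":0},{"x":26,"y":-38,"z":18,"ax":0,"ay":0,"az":-0.07,"grip":0},{"x":26,"y":-38,"z":18,"ax":0,"ay":0,"az":-0.07,"grip":0},{"x":26,"y":-38,"z":18,"ax":0,"ay":0,"az":-0.07,"grip":0},{"x":27,"y":-39,"z":0,"ax":0,"ay":0,"az":-0.07,"grip":0},{"x":27,"y":-39,"z":0,"ax":0,"ay":0,"az":-0.07,"grip":0},{"x":27,"y":-39,"z":0,"ax":0,"ay":0,"az":-0.07,"grip":0}]'; python3 -m jog '[{"x":27,"y":-39,"z":0,"ax":0,"ay":0,"az":-0.07,"grip":0},{"x":27,"y":-39,"z":0,"ax":0,"ay":0,"az":-0.07,"grip":0},{"x":27,"y":-39,"z":0,"ax":0,"ay":0,"az":-0.07,"grip":0},{"x":27,"y":-39,"z":0,"ax":0,"ay":0,"az":-0.07,"grip":0},{"x":27,"y":-39,"z":0,"ax":0,"ay":0,"az":-0.07,"grip":0},{"x":27,"y":-39,"z":0,"ax":0,"ay":0,"az":-0.07,"grip":0},{"x":27,"y":-39,"z":0,"ax":0,"ay":0,"az":-0.07,"grip":0},{"x":0,"y":0,"z":0,"ax":0,"ay":0,"az":0,"grip":0}]'; python3 -c "
from tgt import *
show(.71,.09)"
```

```text
time: 2.5
tool_pos: [0.372, 0.3003, 0.3737]
tool_rot: [0.285, 0.647, -0.284, 0.647]
force: [1.4, 0.5, 0.8]
opening: 0.995
time: 3.3
tool_pos: [0.5618, 0.0224, 0.373]
tool_rot: [0.435, 0.556, -0.436, 0.558]
force: [-0.4, 0.4, 0.1]
opening: 1.003
th 0.71 back 0.09 dpos mm [ 63.9 -88.2  -5.4] drot [-0.037  0.182 -0.053] F [-0.4  0.4  0.1] t 3.3
```

```bash
python3 -m jog '[{"x":22,"y":-29,"z":0,"ax":-0.01,"ay":0.06,"az":-0.02,"grip":0.1},{"x":21,"y":-29,"z":-2,"ax":-0.01,"ay":0.06,"az":-0.02,"grip":0.1},{"x":21,"y":-30,"z":-3,"ax":-0.017,"ay":0.062,"az":-0.013,"grip":0.1},{"x":0,"y":0,"z":0,"ax":0,"ay":0,"az":0,"grip":0.1},{"x":0,"y":0,"z":0,"ax":0,"ay":0,"az":0,"grip":0.1}]'
python3 - <<'E'
from tgt import *
show(.71,.09)
c=vision.camera('wrist');s=env.read_state()
T=np.eye(4);T[:3,:3]=R.from_quat(s['tool_rot']).as_matrix();T[:3,3]=s['tool_pos'];c['world_from_camera']=T@np.array(c['tool_from_camera'])
im=np.ascontiguousarray(c['image'][:,:,::-1])
th=.71
def Cw(l):
    x,y,z=l;a,b=np.cos(th),np.sin(th);return yaw.apply([.105+a*x+b*z,y,.095-b*x+a*z])+[P[0],P[1],0]
def L(a,b,col): cv2.line(im,*[tuple(int(v) for v in proj(c,Cw(q))) for q in(a,b)],col,1)
L((-.231,-.055,.087),(-.231,.055,.087),(255,0,255));L((-.211,-.055,.0525),(-.211,.055,.0525),(0,0,255));L((-.21,-.095,.055),(-.21,.095,.055),(0,255,0))
cv2.imwrite('pics/w1.png',im);print(nets.search_frame('cover_lip','wrist')[:2],proj(c,Cw((-.224,0,.075))))
E
```

```text
time: 3.8
tool_pos: [0.6246, -0.0594, 0.3665]
tool_rot: [0.395, 0.588, -0.496, 0.502]
force: [0.3, 0.3, 0.2]
opening: 0.905
th 0.71 back 0.09 dpos mm [ 1.1 -6.3  1.1] drot [-0.003 -0.003 -0.009] F [0.3 0.3 0.2] t 3.8
[{'location': [366.8, 174.6], 'p': 0.95}] [309.9502089941714, 224.38629221922972]
```

View pics/w1.png

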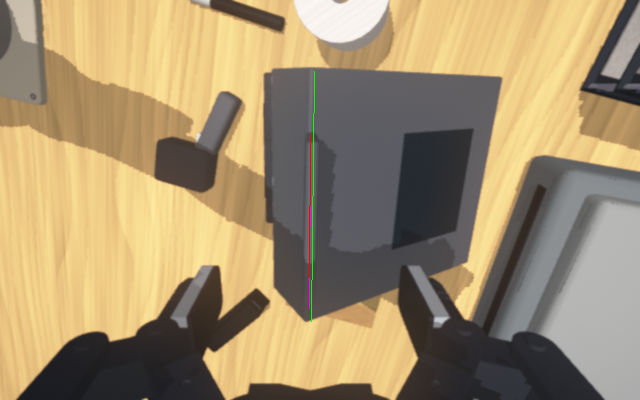

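```bash
python3 -m jog '[{"x":-3,"y":-2,"z":-18,"ax":0,"ay":0,"az":0,"grip":0.3},{"x":-3,"y":-2,"z":-18,"ax":0,"ay":0,"az":0,"grip":0.3},{"x":-3,"y":-2,"z":-18,"ax":0,"ay":0,"az":0,"grip":0.3},{"x":-3,"y":-2,"z":-18,"ax":0,"ay":0,"az":0,"grip":0.3},{"x":-2,"y":-1,"z":-9,"ax":0,"ay":0,"az":0,"grip":0.3},{"x":0,"y":0,"z":0,"ax":0,"ay":0,"az":0,"grip":0.3}]' 40
python3 - <<'E'
from tgt import *
show(.71,0)
c=vision.camera('wrist');a=c['image'][:,:,::-1];d=vision.camera('side')['image'][80:240,250:450,::-1]
cv2.imwrite('pics/w2.png',np.hstack([cv2.resize(a,(480,300)),cv2.resize(d,(375,300))[:,:320]]))
E
```

```text
time: 4.5
tool_pos: [0.6094, -0.0669, 0.2878]
tool_rot: [0.396, 0.589, -0.494, 0.503]
force: [0.4, 0.4, -0.5]
opening: 0.7
th 0.71 back 0 dpos mm [-0.1 -2.  -8.6] drot [-0.006  0.001 -0.012] F [ 0.4  0.4 -0.5] t 4.5
```

View pics/w2.png

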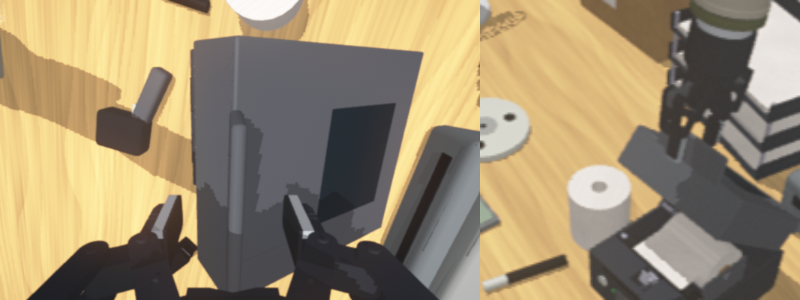

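Run:
```python
from tgt import *
c=vision.camera('wrist');s=env.read_state()
T=np.eye(4);T[:3,:3]=R.from_quat(s['tool_rot']).as_matrix();T[:3,3]=s['tool_pos'];c['world_from_camera']=T@np.array(c['tool_from_camera'])
for x in(-.03,-.019,0,.02): print('tool x',x,proj(c,T[:3,:3]@[x,0,0]+T[:3,3]))
th=.71
def Cw(l):
    x,y,z=l;a,b=np.cos(th),np.sin(th);return yaw.apply([.105+a*x+b*z,y,.095-b*x+a*z])+[P[0],P[1],0]
for y in(-.055,0,.055): print('lip edge',y,proj(c,Cw((-.231,y,.087))), 'foot', proj(c,Cw((-.211,y,.0525))))
for y in (-.095,.095): print('cover', y, proj(c,Cw((-.21,y,.055))))
```

```text
tool x -0.03 [309.6270017054892, 309.61780634409763]
tool x -0.019 [309.6672555395035, 293.05359958787574]
tool x 0 [309.72455491528933, 269.47525653667304]
tool x 0.02 [309.77252561751186, 249.7356056609545]
lip edge -0.055 [309.2453074225776, 406.6864973773138] foot [309.3254672256918, 343.90835860422374]
lip edge 0 [310.6840708081449, 301.5069817469375] foot [310.4661333714731, 254.90829921051298]
lip edge 0.055 [312.5348412434092, 166.2080577703827] foot [311.85637107170135, 146.43551043767565]
cover -0.095 [312.21762331623796, 401.6607210668276]
cover 0.095 [318.21826285824693, 51.07668112363908]
```

```bash
python3 -m jog '[{"x":-1,"y":-2,"z":-6,"ax":0,"ay":0,"az":0,"grip":0.5},{"x":0,"y":0,"z":0,"ax":0,"ay":0,"az":0,"grip":0.7},{"x":0,"y":0,"z":0,"ax":0,"ay":0,"az":0,"grip":0.8},{"x":0,"y":0,"z":0,"ax":0,"ay":0,"az":0,"grip":0.9},{"x":0,"y":0,"z":0,"ax":0,"ay":0,"az":0,"grip":1},{"x":0,"y":0,"z":0,"ax":0,"ay":0,"az":0,"grip":1},{"x":0,"y":0,"z":0,"ax":0,"ay":0,"az":0,"grip":1}]' 40
python3 - <<'E'
from tgt import *
show(.71,0)
for t in (.7,.6,.5,.4,.3,.2,.1,.05,0):
    p,r=pose(t);p0,r0=pose(.71);print(t,np.round((p-p0)*1e3,1),np.round((r*r0.inv()).as_rotvec(),3))
E
```

```text
time: 5.35
tool_pos: [0.6086, -0.0701, 0.281]
tool_rot: [0.395, 0.588, -0.495, 0.502]
force: [-4.1, -0.8, -1.7]
opening: 0.088
th 0.71 back 0 dpos mm [ 0.7  1.2 -1.8] drot [-0.005 -0.002 -0.01 ] F [-4.1 -0.8 -1.7] t 5.35
0.7 [-1.8 -0.3 -1.3] [ 0.002 -0.01  -0.   ]
0.6 [-19.1  -3.7 -14.8] [ 0.021 -0.108  0.   ]
0.5 [-35.   -6.8 -30. ] [ 0.04  -0.206 -0.   ]
0.4 [-49.4  -9.5 -46.8] [ 0.059 -0.304  0.   ]
0.3 [-62.  -12.  -64.9] [ 0.078 -0.403  0.   ]
0.2 [-72.7 -14.  -84.2] [ 0.097 -0.501  0.   ]
0.1 [ -81.6  -15.7 -104.5] [ 0.116 -0.599 -0.   ]
0.05 [ -85.2  -16.4 -115. ] [ 0.125 -0.648 -0.   ]
0 [ -88.4  -17.  -125.7] [ 0.134 -0.697  0.   ]
```

```bash
python3 -m jog '[{"x":-4.5,"y":-0.9,"z":-3.4,"ax":0.005,"ay":-0.025,"az":0,"grip":1},{"x":-4.4,"y":-0.9,"z":-3.4,"ax":0.005,"ay":-0.025,"az":0,"grip":1},{"x":-4.3,"y":-0.8,"z":-3.5,"ax":0.005,"ay":-0.025,"az":0,"grip":1},{"x":-4.1,"y":-0.8,"z":-3.6,"ax":0.005,"ay":-0.025,"az":0,"grip":1},{"x":-4,"y":-0.8,"z":-3.7,"ax":0.005,"ay":-0.025,"az":0,"grip":1},{"x":-4,"y":-0.8,"z":-3.8,"ax":0.005,"ay":-0.025,"az":0,"grip":1},{"x":-4,"y":-0.8,"z":-3.8,"ax":0.005,"ay":-0.025,"az":0,"grip":1},{"x":-3.9,"y":-0.8,"z":-3.9,"ax":0.005,"ay":-0.024,"az":0,"grip":1}]'; python3 -c "
from tgt import *
show(.51);print(env.read_state()['wrist_torque'])"
```

```text
time: 6.15
tool_pos: [0.5744, -0.0762, 0.2528]
tool_rot: [0.453, 0.546, -0.441, 0.55]
force: [-13.1, 4.2, 10.5]
opening: 0.087
th 0.51 back 0.0 dpos mm [ 1.4  0.8 -2. ] drot [-0.006  0.001 -0.011] F [-13.1   4.2  10.5] t 6.15
[ 0.21960215  3.36965546 -0.49442421]
```

```bash
python3 -m jog '[{"x":-4.1,"y":-0.7,"z":-3.7,"ax":0.005,"ay":-0.025,"az":0,"grip":1},{"x":-4.1,"y":-0.7,"z":-3.7,"ax":0.005,"ay":-0.025,"az":0,"grip":1},{"x":-3.9,"y":-0.7,"z":-3.8,"ax":0.005,"ay":-0.025,"az":0,"grip":1},{"x":-3.8,"y":-0.6,"z":-3.9,"ax":0.005,"ay":-0.025,"az":0,"grip":1},{"x":-3.5,"y":-0.6,"z":-4,"ax":0.005,"ay":-0.025,"az":0,"grip":1},{"x":-3.3,"y":-0.6,"z":-4.2,"ax":0.005,"ay":-0.025,"az":0,"grip":1},{"x":-3.2,"y":-0.6,"z":-4.3,"ax":0.005,"ay":-0.025,"az":0,"grip":1},{"x":-3.1,"y":-0.6,"z":-4.4,"ax":0.005,"ay":-0.022,"az":0,"grip":1}]'; python3 -c "
from tgt import *
show(.31);print(env.read_state()['wrist_torque'])"
```

```text
time: 6.95
tool_pos: [0.5468, -0.0809, 0.2193]
tool_rot: [0.505, 0.497, -0.383, 0.593]
force: [7.8, 3.3, -11.9]
opening: 0.091
th 0.31 back 0.0 dpos mm [ 1.7  0.3 -3.1] drot [-0.005  0.005 -0.013] F [  7.8   3.3 -11.9] t 6.95
[-0.124833   -0.00876336 -0.49239733]
```

```bash
python3 -m jog '[{"x":-2.6,"y":-0.5,"z":-5,"ax":0.005,"ay":-0.025,"az":0,"grip":1},{"x":-2.6,"y":-0.5,"z":-4.9,"ax":0.005,"ay":-0.025,"az":0,"grip":1},{"x":-2.6,"y":-0.4,"z":-4.9,"ax":0.005,"ay":-0.025,"az":0,"grip":1},{"x":-2.4,"y":-0.4,"z":-4.9,"ax":0.005,"ay":-0.025,"az":0,"grip":1},{"x":-2.4,"y":-0.4,"z":-5,"ax":0.005,"ay":-0.025,"az":0,"grip":1},{"x":-2.2,"y":-0.4,"z":-5.1,"ax":0.005,"ay":-0.025,"az":0,"grip":1},{"x":-2.1,"y":-0.4,"z":-5.1,"ax":0.005,"ay":-0.025,"az":0,"grip":1},{"x":-2,"y":-0.4,"z":-5.1,"ax":0.005,"ay":-0.022,"az":0,"grip":1}]'; python3 -c "
from tgt import *
show(.11);print(env.read_state()['wrist_torque'])"
```

```text
time: 7.75
tool_pos: [0.5256, -0.0845, 0.1786]
tool_rot: [0.552, 0.446, -0.323, 0.627]
force: [-15.3, 2.6, 3.7]
opening: 0.09
th 0.11 back 0.0 dpos mm [ 3.  -0.  -1.9] drot [-0.006  0.001 -0.013] F [-15.3   2.6   3.7] t 7.75
[ 0.19532073  3.40876259 -0.15780497]
```

```bash
python3 -m jog '[{"x":-1.4,"y":-0.2,"z":-2.4,"ax":0.002,"ay":-0.012,"az":0,"grip":1},{"x":-1.1,"y":-0.2,"z":-2.4,"ax":0.002,"ay":-0.012,"az":0,"grip":1},{"x":-0.9,"y":-0.2,"z":-2.5,"ax":0.002,"ay":-0.012,"az":0,"grip":1},{"x":-0.8,"y":-0.2,"z":-2.5,"ax":0.002,"ay":-0.012,"az":0,"grip":1}]'; python3 -m jog '[{"x":-0.8,"y":-0.2,"z":-2.5,"ax":0.002,"ay":-0.012,"az":0,"grip":1},{"x":-0.8,"y":-0.2,"z":-2.6,"ax":0.002,"ay":-0.012,"az":0,"grip":1},{"x":0,"y":0,"z":0,"ax":0,"ay":0,"az":0,"grip":1}]'; python3 -c "
from tgt import *
show(.03);print(env.read_state()['wrist_torque'])"
```

```text
time: 8.15
tool_pos: [0.5222, -0.0851, 0.1693]
tool_rot: [0.562, 0.431, -0.308, 0.635]
force: [-13.1, 4.1, 4.8]
opening: 0.09
time: 8.45
tool_pos: [0.5203, -0.0854, 0.164]
tool_rot: [0.567, 0.424, -0.3, 0.639]
force: [-10.1, 4.0, 1.3]
opening: 0.088
th 0.03 back 0.0 dpos mm [ 2.5 -0.2 -4. ] drot [-0.002 -0.005 -0.013] F [-10.1   4.    1.3] t 8.45
[ 0.36452557  2.83987069 -0.09094315]
```

```bash
python3 -m jog '[{"x":-1,"y":-0.2,"z":-2.5,"ax":0.002,"ay":-0.011,"az":0,"grip":1},{"x":-0.8,"y":-0.2,"z":-2.5,"ax":0.002,"ay":-0.011,"az":0,"grip":1},{"x":0,"y":0,"z":0,"ax":0,"ay":0,"az":0,"grip":1}]';python3 -m jog '[{"x":-0.8,"y":-0.2,"z":-2,"ax":0.002,"ay":-0.009,"az":0,"grip":1},{"x":0,"y":0,"z":0,"ax":0,"ay":0,"az":0,"grip":1}]'; python3 -m jog '[{"x":-0.5,"y":-0.1,"z":-2,"ax":0.002,"ay":-0.009,"az":0,"grip":1},{"x":0,"y":0,"z":0,"ax":0,"ay":0,"az":0,"grip":1}]'; python3 -c "
from tgt import *
show(.0);print(env.read_state()['wrist_torque'])"
```

```text
time: 8.75
tool_pos: [0.5187, -0.0857, 0.159]
tool_rot: [0.572, 0.418, -0.293, 0.643]
force: [-5.7, 4.0, -2.7]
opening: 0.089
time: 8.95
tool_pos: [0.5181, -0.0858, 0.1569]
tool_rot: [0.573, 0.415, -0.29, 0.644]
force: [-2.5, 4.1, -5.2]
opening: 0.09
time: 9.15
tool_pos: [0.5175, -0.0859, 0.1548]
tool_rot: [0.575, 0.413, -0.287, 0.645]
force: [-4.5, 4.9, -3.2]
opening: 0.092
th 0.0 back 0.0 dpos mm [ 3.5  0.  -1.3] drot [-0.004  0.006 -0.014] F [-4.5  4.9 -3.2] t 9.15
[ 0.44321332  2.20018545 -0.09477588]
```

```bash
for i in 1; do python3 -m jog '[{"x":-0.5,"y":-0.1,"z":-1.5,"ax":0.001,"ay":-0.006,"az":0,"grip":1},{"x":0,"y":0,"z":0,"ax":0,"ay":0,"az":0,"grip":1}]'; python3 -m jog '[{"x":-0.5,"y":-0.1,"z":-1.5,"ax":0.001,"ay":-0.006,"az":0,"grip":1},{"x":0,"y":0,"z":0,"ax":0,"ay":0,"az":0,"grip":1}]';  done
python3 - <<'E'
from tgt import *
show(.0);print(env.read_state()['wrist_torque'])
d=vision.camera('side')['image'][120:300,270:450,::-1]
cv2.imwrite('pics/s3.png',cv2.resize(d,(600,600)))
E
```

```text
time: 9.35
tool_pos: [0.5171, -0.086, 0.1535]
tool_rot: [0.576, 0.411, -0.285, 0.646]
force: [-3.8, 4.5, -3.4]
opening: 0.086
time: 9.55
tool_pos: [0.5172, -0.086, 0.1531]
tool_rot: [0.578, 0.409, -0.282, 0.647]
force: [-12.7, 6.3, 7.5]
opening: 0.087
th 0.0 back 0.0 dpos mm [3.8 0.1 0.5] drot [-0.006  0.02  -0.014] F [-12.7   6.3   7.5] t 9.55
[0.72544417 2.62706633 0.18865531]
```

View pics/s3.png

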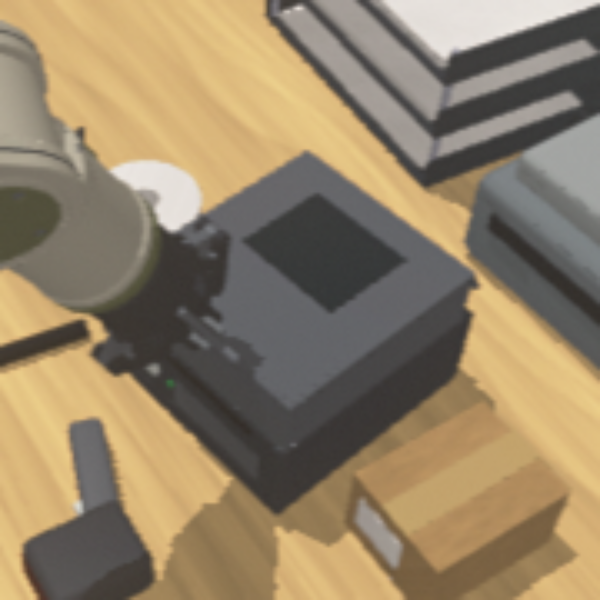

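```bash
python3 -m jog '[{"x":-0.6,"y":-0.1,"z":-1,"ax":0,"ay":0,"az":0,"grip":1},{"x":0,"y":0,"z":0,"ax":0,"ay":0,"az":0,"grip":1}]'; python3 -m jog '[{"x":-0.6,"y":-0.1,"z":-1,"ax":0,"ay":0,"az":0,"grip":1},{"x":0,"y":0,"z":0,"ax":0,"ay":0,"az":0,"grip":1}]';  python3 -m jog '[{"x":-0.3,"y":-0.1,"z":-1,"ax":0,"ay":0,"az":0,"grip":1},{"x":0,"y":0,"z":0,"ax":0,"ay":0,"az":0,"grip":1}]'
```

```text
time: 9.8
tool_pos: [0.5173, -0.086, 0.153]
tool_rot: [0.578, 0.408, -0.282, 0.648]
force: [-17.1, 7.0, 16.4]
opening: 0.094
time: 10.0
tool_pos: [0.5173, -0.0861, 0.1529]
tool_rot: [0.579, 0.408, -0.281, 0.648]
force: [-19.7, 7.5, 23.5]
opening: 0.091
time: 10.2
tool_pos: [0.5174, -0.0861, 0.1528]
tool_rot: [0.579, 0.408, -0.281, 0.648]
force: [-30.0, 8.6, 35.8]
opening: 0.087
```

```bash
python3 -m jog '[{"x":0,"y":0,"z":2,"ax":0,"ay":0,"az":0,"grip":1},{"x":0,"y":0,"z":2,"ax":0,"ay":0,"az":0,"grip":1},{"x":0,"y":0,"z":0,"ax":0,"ay":0,"az":0,"grip":1}]'; python3 -m jog '[{"x":0.3,"y":0.1,"z":1.5,"ax":0,"ay":0.006,"az":0,"grip":1},{"x":0,"y":0,"z":0,"ax":0,"ay":0,"az":0,"grip":1}]';  python3 -m jog '[{"x":0.3,"y":0.1,"z":1.5,"ax":-0.001,"ay":0.006,"az":0,"grip":1},{"x":0,"y":0,"z":0,"ax":0,"ay":0,"az":0,"grip":1}]'; python3 -m jog '[{"x":0.3,"y":0.1,"z":1,"ax":-0.001,"ay":0.004,"az":0,"grip":1},{"x":0,"y":0,"z":0,"ax":0,"ay":0,"az":0,"grip":1}]'
```

```text
time: 10.5
tool_pos: [0.5176, -0.0859, 0.155]
tool_rot: [0.578, 0.407, -0.281, 0.649]
force: [14.4, 7.5, -11.4]
opening: 0.09
time: 10.7
tool_pos: [0.5179, -0.0859, 0.1563]
tool_rot: [0.577, 0.409, -0.283, 0.648]
force: [18.6, 8.1, -14.7]
opening: 0.091
time: 10.9
tool_pos: [0.5182, -0.0858, 0.1575]
tool_rot: [0.576, 0.411, -0.285, 0.647]
force: [22.7, 7.7, -19.1]
opening: 0.092
time: 11.1
tool_pos: [0.5184, -0.0857, 0.1583]
tool_rot: [0.575, 0.412, -0.287, 0.646]
force: [23.9, 7.2, -21.1]
opening: 0.087
```

```bash
python3 -m jog '[{"x":1,"y":0.2,"z":0,"ax":0,"ay":0,"az":0,"grip":1},{"x":0,"y":0,"z":0,"ax":0,"ay":0,"az":0,"grip":1}]'; python3 -c "
from tgt import *
print(env.read_state()['wrist_torque'])"; python3 -m jog '[{"x":0.8,"y":0.2,"z":0,"ax":0,"ay":0,"az":0,"grip":1},{"x":0,"y":0,"z":0,"ax":0,"ay":0,"az":0,"grip":1}]';python3 -c "
from tgt import *
print(env.read_state()['wrist_torque'])"
```

```text
time: 11.3
tool_pos: [0.5182, -0.0858, 0.1574]
tool_rot: [0.574, 0.413, -0.288, 0.645]
force: [12.8, 5.8, -16.0]
opening: 0.087
[ 0.25830275  0.68210275 -0.24794769]
time: 11.5
tool_pos: [0.5181, -0.0858, 0.1568]
tool_rot: [0.574, 0.414, -0.288, 0.645]
force: [3.1, 4.6, -11.9]
opening: 0.088
[ 0.27982555  1.8893071  -0.14661479]
```

```bash
cat > chk.py <<'E'
from tgt import *
s=env.read_state();iy=lambda v:yaw.inv().apply(v)
F=iy(s['force']);M=iy(s['wrist_torque']);r=iy(R.from_quat(s['tool_rot']).apply([1,0,0]))*.19
c=M[1]-np.cross(r,F)[1];t=np.array([.318,0,.948])
print('F',F.round(1),'pull tang',-(F@t).round(1),'couple',c.round(2),'equiv pull',(-(F@t)-c/.236).round(1),'z',s['tool_pos'][2].round(4))
E
python3 -m jog '[{"x":0,"y":0,"z":0.5,"ax":-0.002,"ay":0.012,"az":0,"grip":1},{"x":0,"y":0,"z":0.5,"ax":-0.002,"ay":0.012,"az":0,"grip":1},{"x":0,"y":0,"z":0,"ax":0,"ay":0,"az":0,"grip":1}]';python3 chk.py; python3 -m jog '[{"x":0,"y":0,"z":1,"ax":-0.002,"ay":0.012,"az":0,"grip":1},{"x":0,"y":0,"z":0,"ax":0,"ay":0,"az":0,"grip":1}]';python3 chk.py
```

```text
time: 11.8
tool_pos: [0.5184, -0.0858, 0.1583]
tool_rot: [0.57, 0.421, -0.296, 0.641]
force: [-1.2, 5.8, -8.6]
opening: 0.088
F [-0.1  5.9 -8.6] pull tang 8.2 couple 0.73 equiv pull 5.1 z 0.1583
time: 12.0
tool_pos: [0.5186, -0.0858, 0.1596]
tool_rot: [0.568, 0.424, -0.299, 0.639]
force: [0.5, 5.7, -10.4]
opening: 0.09
F [  1.6   5.5 -10.4] pull tang 9.4 couple 0.28 equiv pull 8.2 z 0.1596
```

```bash
python3 -m jog '[{"x":0,"y":0,"z":1,"ax":0,"ay":0,"az":0,"grip":1},{"x":0,"y":0,"z":0,"ax":0,"ay":0,"az":0,"grip":1}]';python3 chk.py; python3 -m jog '[{"x":0,"y":0,"z":0.5,"ax":0,"ay":0,"az":0,"grip":1},{"x":0,"y":0,"z":0,"ax":0,"ay":0,"az":0,"grip":1},{"x":0,"y":0,"z":0,"ax":0,"ay":0,"az":0,"grip":1}]';python3 chk.py
```

```text
time: 12.2
tool_pos: [0.5187, -0.0857, 0.1602]
tool_rot: [0.567, 0.424, -0.299, 0.639]
force: [9.3, 5.9, -18.0]
opening: 0.085
F [ 10.3   4.1 -18. ] pull tang 13.8 couple 0.53 equiv pull 11.5 z 0.1602
time: 12.5
tool_pos: [0.5188, -0.0857, 0.1605]
tool_rot: [0.567, 0.424, -0.299, 0.64]
force: [14.4, 6.6, -23.6]
opening: 0.089
F [ 15.4   3.8 -23.6] pull tang 17.4 couple 0.57 equiv pull 15.0 z 0.1605
```

Catch held at about 11–15 N with barely any movement. Now I ease back down, release and retreat.

```bash
python3 -m jog '[{"x":-0.3,"y":0,"z":-2,"ax":0.002,"ay":-0.01,"az":0,"grip":1},{"x":-0.3,"y":0,"z":-2,"ax":0.002,"ay":-0.01,"az":0,"grip":1},{"x":-0.3,"y":0,"z":-2,"ax":0.002,"ay":-0.01,"az":0,"grip":1},{"x":-0.3,"y":0,"z":-2,"ax":0,"ay":0,"az":0,"grip":1},{"x":-0.3,"y":0,"z":-1,"ax":0,"ay":0,"az":0,"grip":1},{"x":0,"y":0,"z":0,"ax":0,"ay":0,"az":0,"grip":1}]';python3 chk.py
```

```text
time: 13.1
tool_pos: [0.5169, -0.0861, 0.1528]
tool_rot: [0.575, 0.415, -0.289, 0.643]
force: [-20.4, 5.3, 12.1]
opening: 0.089
F [-19.    9.1  12.1] pull tang -5.5 couple 0.6 equiv pull -8.0 z 0.1528
```

```bash
python3 -m jog '[{"x":0,"y":0,"z":0,"ax":0,"ay":0,"az":0,"grip":0.8},{"x":0,"y":0,"z":0,"ax":0,"ay":0,"az":0,"grip":0.7},{"x":0,"y":0,"z":0,"ax":0,"ay":0,"az":0,"grip":0.6},{"x":0,"y":0,"z":0,"ax":0,"ay":0,"az":0,"grip":0.6},{"x":0,"y":0,"z":0,"ax":0,"ay":0,"az":0,"grip":0.6}]';python3 chk.py;python3 -m jog '[{"x":-5,"y":-1,"z":8.7,"ax":0,"ay":0,"az":0,"grip":0.6},{"x":-10,"y":-2,"z":17,"ax":0,"ay":0,"az":0,"grip":0.6},{"x":-10,"y":-2,"z":17,"ax":0,"ay":0,"az":0,"grip":0.6},{"x":-10,"y":-2,"z":17,"ax":0,"ay":0,"az":0,"grip":0.6},{"x":-10,"y":-2,"z":25,"ax":0,"ay":0,"az":0,"grip":0.6},{"x":-10,"y":-2,"z":25,"ax":0,"ay":0,"az":0,"grip":0.6},{"x":0,"y":0,"z":30,"ax":0,"ay":0,"az":0,"grip":0.6},{"x":0,"y":0,"z":20,"ax":0,"ay":0,"az":0,"grip":0.6}]'; python3 chk.py; sed -i 's/^p=r.x;/p=np.array([.6285,-.0652,.1905,0.]);/' fit2.py; python3 fit2.py | tail -3
```

```text
time: 13.6
tool_pos: [0.5181, -0.0869, 0.1531]
tool_rot: [0.574, 0.414, -0.289, 0.645]
force: [-0.5, 0.2, -0.3]
opening: 0.4
F [-0.5  0.3 -0.3] pull tang 0.5 couple 0.4 equiv pull -1.2 z 0.1531
time: 14.4
tool_pos: [0.4631, -0.098, 0.315]
tool_rot: [0.574, 0.413, -0.289, 0.645]
force: [0.3, -0.5, -0.1]
opening: 0.4
F [ 0.3 -0.5 -0.1] pull tang -0.0 couple 0.61 equiv pull -2.6 z 0.315
lip open [ 0.512 -0.088  0.17 ] shut [ 0.512 -0.088  0.17 ]
foot open [ 0.524 -0.085  0.148] shut [ 0.524 -0.085  0.148]
edge open [ 0.505 -0.089  0.182] shut [ 0.505 -0.089  0.182]
```

View pics/ov.png

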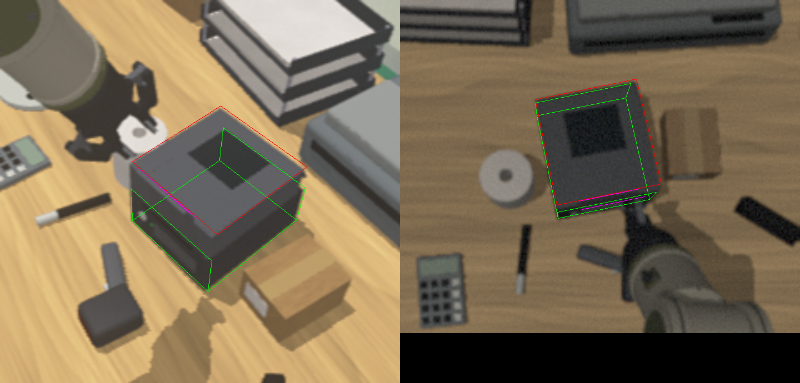

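```bash
python3 -c "
from station import close_job
print(close_job())"
```

```text
the job is handed in; nothing more can be done
None
```

The printer's cover is shut and caught, and I handed the job in at about 15 s on the robot's clock, well under the 70 s limit. I gripped the lip, swung the cover down slowly on its hinge arc and pressed it against its stop with about 36 N.

- **Tug check:** The catch held, so I did not need to press harder and tug again. The pull rose to about 14–17 N, or 11–15 N by the more cautious reckoning. That is somewhat more than the kilo asked for. Over the last stretch the pull climbed from about 9 to 17 N while the lip moved only about 1 mm. An uncaught cover would have lifted at about 2.5 N.
- **After the tug:** I eased the cover back to its shut height, let go and backed away. The wrist force then read about zero.
- **Final pictures:** They show the cover lined up with where the shut cover should be. The objects near the printer look to be where they were. The reel and some others were partly hidden or cropped out, but the arm did not go near them.
- **Less certain:** The wrist moment kept an offset of about 0.4–0.6 N m with nothing touching the gripper, which is why the tug is given as a range. My fitted printer pose was also 2–4 mm off during the arc. That put up to about 25 N of sideways load on the lip while tugging, and 30 N while pressing; the total wrist force stayed under 50 N.

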